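# Sweep used exam lenses through the gate into the drop slot

### The job

With the fingertips or the outside of the fingers, gently push the three used lenses (red, yellow and green rims) along the tray's deck and through the gap in the blue gate, one at a time in any order, so that each drops into the slot behind it before the next goes through. Slide them only: do not lift, squeeze or flick them, and leave the drop bottle, the jar and everything else on the table where they stand.

Things in the scene. Friction and masses are not known exactly. Their poses are not given: they have to be found in the camera images.
- tray: Fixed white tray with a flat grey deck, top 95 mm above the table. Origin: on the table, mid-width; z up. 240 mm along its x, 387 mm along its y (y = -152 to 235 mm). Lenses are swept along its -y. Rims 6 mm thick, 15 mm above the deck, along the sides (outer faces x = +-120 mm) and the far end (outer face y = 235 mm). Gate and slot lie at its -y end
- gate (a point): Centre of the gate opening at deck level: tray x 0, y -61 mm, z 95 mm; axes as the tray's. The blue gate wall crosses the whole deck, 6 mm thick (y -58 to -64 mm), 22 mm above the deck; its only opening is 48 mm wide, centred at x = 0. The deck ends at the wall's back face (y = -64 mm) in the drop slot
- slot (a point): Middle of the floor of the open drop slot: tray x 0, y -104 mm, z 4 mm; axes as the tray's. The slot spans tray x -55 to 55 mm, y -64 to -144 mm; black floor 4 mm above the table, walls as high as the deck (91 mm deep)
- lens_red_center (a point): Centre of the hand-held examination lens with the red rim: a flat-lying drum 36 mm in diameter, 14 mm high, about 35 g, a small clear dome (3 mm) on top. It slides on the deck; at the start its centre is 7 mm above the deck
- lens_yellow_center (a point): Centre of the hand-held examination lens with the yellow rim: a flat-lying drum 36 mm in diameter, 14 mm high, about 35 g, a small clear dome (3 mm) on top. It slides on the deck; at the start its centre is 7 mm above the deck
- lens_green_center (a point): Centre of the hand-held examination lens with the green rim: a flat-lying drum 36 mm in diameter, 14 mm high, about 35 g, a small clear dome (3 mm) on top. It slides on the deck; at the start its centre is 7 mm above the deck
- drops: Small white eye-drop bottle with a green cap standing on the deck, 24 mm in diameter, 50 mm tall; origin at the centre of its underside. Not to be moved
- jar: Small amber jar with a blue cap standing on the deck, 26 mm in diameter, 40 mm tall; origin at the centre of its underside. Not to be moved
- notebook: Bystander on the table beside the tray: closed blue and green book, 226 x 166 x 31 mm; origin at its underside. Not to be moved
- meter: Bystander on the table beside the tray: black rounded hand meter, 60 x 80 x 32 mm; origin at its underside. Not to be moved
- torch: Bystander on the table beside the tray: steel pen torch lying flat, 125 mm long, 16 mm thick; origin at its underside. Not to be moved
- occluder: Bystander on the table beside the tray: flat black paddle with a round end (60 mm across), 195 mm long, 6 mm thick; origin at its underside. Not to be moved
- cup: Bystander on the table beside the tray: white cup, 70 mm across, 80 mm tall; origin at its underside. Not to be moved

How it is judged:
By the outcome, as a careful person would: the job done as asked, in the order asked, and still so for the second after the job is handed in, with the robot touching nothing.
It also fails if it takes over 72 s, if anything falls off the work surface, if the arm or the gripper's body presses on something with over 40 N, if the wrist force passes 120 N, or if a joint passes its speed limit or range.

### The arm

A 7-joint arm with a two-finger parallel gripper is mounted at the origin on the work surface. World frame = base frame: x ahead of the robot, y to its left, z up, the work surface at z = 0. Lengths are in mm, angles in rad, forces in N, time in s.
With the tool pointing down it reaches from about 425 to 875 mm from the base axis. Payload 8.4 kg.
Tool frame: the origin (TCP) lies midway between the tips of the shut fingers; the grasp point (between the pads) lies 19 mm behind it; z points along the fingers, x is the direction in which the jaws open and shut, and the axes are right-handed (so a half turn about z gives the same grasp; the last joint's range is limited). The gripper opens to 87 mm and grips with 3 to 60 N. Pads are 19 mm wide; open, the fingers measure 117 mm over their backs; the gripper's body (75 mm by 190 mm) begins 51 mm behind the grasp point.
Start: joints at [-1.354, 0.333, 0.04, 1.465, -0.013, 1.343, -0.059], TCP at [201.876, 617.827, 222.546] pointing down, gripper open.
Joint ranges: [-2.58, 2.58], [-0.38, 2.09], [-1.3, 1.39], [0.25, 2.4], [-1.5, 4.64], [0.08, 2.09], [-2.65, 2.65]. Speed limits (rad/s): [2.22, 2.22, 2.79, 2.79, 3.14, 3.14, 3.14].

### API

Orientations are given as [roll, pitch, yaw] about the fixed x, y, z axes, in that order (R = Rz(yaw) Ry(pitch) Rx(roll)).
In Python, from cell import monitor, cams, ctrl gives the robot as it stands.
- The arm moves only by the tool arm_command, never from a script. Its argument "deltas" is a list of rows, each a list of 3 entries, a list of its own where there are three numbers: the closure, from -1 (fully open) to 1 (shut), then the shift along the tool's x, y, z scaled (see below), then the turn about the tool's z scaled (see below). In form: [[hand, [dx, dy, dz], roll], ...]. A call has 1 to 20 rows; each row shifts and turns the commanded pose from where the row before left it, along the tool's axes as they then stand; what a row does not reach is not made up. The controller multiplies each number of a shift by 0.4 m and each number of a turn by pi rad. A row lasts 1/8 s, in which the tool goes at most 62.5 mm and 10.7 degrees, less where a joint would pass 70% of its speed; a pose out of reach is approached as far as the arm can. A call with a number of a shift or a turn outside -1 to 1 is refused whole. A call with a gripper value outside its range is refused whole. The fingers move at their own pace and stop on an object; "newtons" is the grip in N (left out, the last holds). Time passes only in rows, so rows that do not move let the fingers close. It gives the time, the measured TCP pose, the force and the opening at its end, in the units of the state.
- monitor.state(): the state, without advancing time (a new reading comes with each control period).
- cams.capture(name): name is "scene" or "top"; returns (picture, depth): 400x640x3 uint8, red, green, blue; 400x640 float32, mm along the optical axis (not along the pixel's ray), 0 where there is no reading.
- cams.camera_model(name): a dict with "intrinsics" (3x3 intrinsics, pixels), "eye" and "orientation" of the camera in the world. Camera axes: x right, y down, z forward; pixel columns grow to the right and rows downward; lengths in mm; the calibration is good to about 2 mm. A picture is of the moment at which its call begins. camera_model takes no time and is no camera call.
- ctrl.job_done(): hands the job in, once; it reports no verdict.
Trained networks look in the newest picture that a camera, given by its name, has taken for a name from the list of things; names that differ only in an ending like _2 or _b are one class to them, and where a whole thing is asked for, a point or a joint stands for the part that bears it (a point fixed in the world has none). Each returns a list of dicts, best first, with "score" (0 to 1); they miss things now and then, are a little off and sometimes report something else, mostly with a low value. They report only what shows in the picture. A call takes as long as a camera call.
- cams.look_for(camera, name): "rect" ([left, top, right, bottom] in pixels, round what is visible of it).
- cams.regions_of(camera, name): "region" (400x640 bool, what is visible of it) and "rect" ([left, top, right, bottom] in pixels, round what is visible of it).
- cams.spot_point(camera, name): "point" ([column, row] in pixels: a listed point, or the origin of a listed thing).
The state is a dict: "t": time; "joints": joint angles; "joint_velocities": joint speeds; "effort": joint torques, N m; "eef_pos": TCP position; "tcp_rot": TCP orientation; "ft_force": force on the tool from outside, world axes, zero at the start; "wrist_torque": the same for the moment, N m; "grip_width": finger opening in mm.
Only numpy, scipy, OpenCV 4.12 (cv2) and the standard library are available. Lean on these libraries where they do the work, as an engineer would, in place of code of your own. Each camera call takes 0.05 s, during which the arm holds its last target.

## Working session

There is one attempt and no reset: what is moved stays moved. The work goes in short steps, Python scripts to look and compute and a tool call to move; the robot and the scene stay as the last step left them, time stands still between calls to the robot, and variables do not carry over. Pictures are saved under pics/ and viewed, and the job is handed in when it is done.

Besides the shell and the picture viewer there is one more tool, called after ">>>" by a JSON object that holds its "op" and its "data". arm_command: Moves the arm, as the interface text tells. Its arguments: {"type":"object","properties":{"deltas":{"type":"array"},"newtons":{"type":"number"}},"required":["deltas"]}

```bash
mkdir -p pics; ls
python3 - <<'E'
from cell import monitor,cams,ctrl
import cv2,numpy as np
s=monitor.state();print(s)
for n in("scene","top"):
    p,d=cams.capture(n);cv2.imwrite(f"pics/{n}0.png",p[:,:,::-1]);m=cams.camera_model(n);print(n,m)
    np.savez(f"{n}0.npz",p=p,d=d)
E
```

```text
pics
{'t': 0.0, 'joints': array([-1.35416932,  0.3339256 ,  0.03988569,  1.46630597, -0.01339754,
        1.34329336, -0.05849529]), 'joint_velocities': array([-0.00142074,  0.00124135, -0.0009346 , -0.00052108,  0.00216586,
       -0.00079928, -0.0011303 ]), 'effort': array([-4.01055213e-04, -6.56348276e+01,  1.33513413e+00, -4.03816187e+01,
       -5.96677512e-02,  4.46421281e-02,  1.63080472e-04]), 'eef_pos': array([201.77828263, 617.37760638, 221.63296274]), 'tcp_rot': array([3.14147292e+00, 1.66190757e-03, 1.25494557e+00]), 'ft_force': array([-0.80118399,  0.48823872,  0.42239144]), 'wrist_torque': array([-0.01853361, -0.02254815,  0.0001412 ]), 'grip_width': 86.69109182729792}
scene {'intrinsics': array([[493.81056203,   0.        , 310.55624089],
       [  0.        , 493.81056203, 194.17605163],
       [  0.        ,   0.        ,   1.        ]]), 'eye': array([1385.67724738, -794.05169472,  981.16209513]), 'orientation': array([-2.21815504, -0.020741  ,  0.82683791])}
top {'intrinsics': array([[435.39626426,   0.        , 326.15759905],
       [  0.        , 435.39626426, 203.59294553],
       [  0.        ,   0.        ,   1.        ]]), 'eye': array([ 3.41151513e+02, -1.18273293e+00,  1.22419019e+03]), 'orientation': array([-2.99376291, -0.00583263, -1.56671555])}
```

View pics/scene0.png

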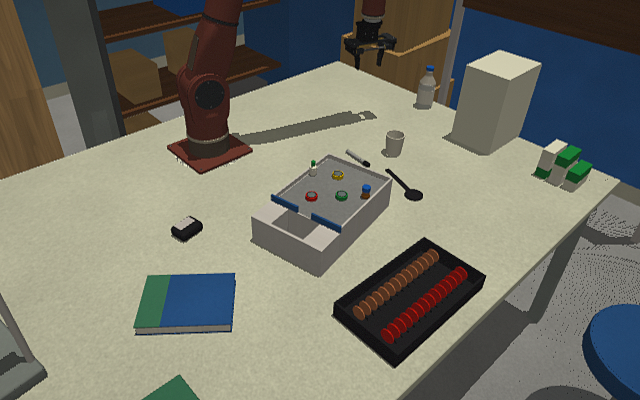

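View pics/top0.png

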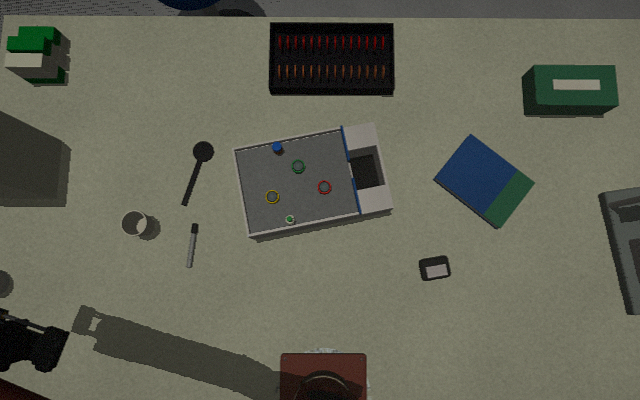

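The scene view shows the tray in the middle, with the red lens near (311,196), yellow (338,175), green (341,195), the bottle (313,168) and the jar (366,191). In the top view, red is at (324,187), green (298,167), yellow (272,197), jar (277,148), bottle (290,219), and the gate gap is around (351,171).

```bash
cat > h.py <<'E'
from cell import monitor,cams,ctrl
import cv2,numpy as np
from scipy.spatial.transform import Rotation as R
from scipy.optimize import least_squares
def ray(cam,uv):
    m=cams.camera_model(cam);K=m["intrinsics"];d=np.linalg.solve(K,[uv[0],uv[1],1.])
    return m["eye"],R.from_euler('xyz',m["orientation"]).as_matrix()@d
def atz(cam,uv,z):
    e,d=ray(cam,uv);return e+d*(z-e[2])/d[2]
def proj(cam,P):
    m=cams.camera_model(cam);r=R.from_euler('xyz',m["orientation"]).as_matrix()
    c=(np.atleast_2d(P)-m["eye"])@r; q=c@m["intrinsics"].T;return q[:,:2]/q[:,2:]
E
python3 - <<'E'
from h import *
Z=dict(tray=0,gate=95,slot=4,lens_red_center=102,lens_yellow_center=102,lens_green_center=102,drops=95,jar=95)
for c in("scene","top"):
    cams.capture(c)
    for n,z in Z.items():
        for r in cams.spot_point(c,n)[:2]:
            print(c,n,round(r["score"],2),np.round(r["point"],1),np.round(atz(c,r["point"],z),1))
p=np.load("top0.npz")["p"];cv2.imwrite("pics/topz.png",cv2.resize(p[110:250,220:400,::-1],None,fx=4,fy=4,interpolation=cv2.INTER_CUBIC))
E
```

```text
scene tray 0.61 [316.6 230.1] [588.1  -7.6   0. ]
scene gate 0.81 [305.6 216.1] [601.5 -66.3  95. ]
scene slot 0.76 [294.6 247.9] [ 606.  -111.1    4. ]
scene lens_red_center 0.69 [309.3 195. ] [542.8   1.5 102. ]
scene lens_yellow_center 0.49 [336.  173.1] [514.  141.4 102. ]
scene lens_yellow_center 0.39 [311.3 193.5] [541.2  10.9 102. ]
scene lens_green_center 0.55 [342.9 195.9] [611.   73.2 102. ]
scene lens_green_center 0.36 [189.7 228.3] [ 440.8 -340.7  102. ]
scene drops 0.65 [314.2 173.2] [462.3  96.4  95. ]
scene jar 0.53 [362.2 194.1] [636.6 130.1  95. ]
top tray 0.67 [333.1 180.2] [591.4 -27.2   0. ]
top gate 0.7 [349.5 166.1] [610.4 -68.7  95. ]
top slot 0.83 [361.8 177.2] [ 599.7 -109.2    4. ]
top lens_red_center 0.49 [323.1 187.9] [549.8   1.1 102. ]
top lens_red_center 0.32 [295.5 164.7] [611.7  74.3 102. ]
top lens_yellow_center 0.49 [272.  195.4] [529.2 134.5 102. ]
top lens_green_center 0.46 [296.5 163.2] [615.8  71.7 102. ]
top drops 0.57 [292.5 222.6] [458.9  80.4  95. ]
top jar 0.55 [278.6 153.5] [643.7 120.3  95. ]
```

View pics/topz.png

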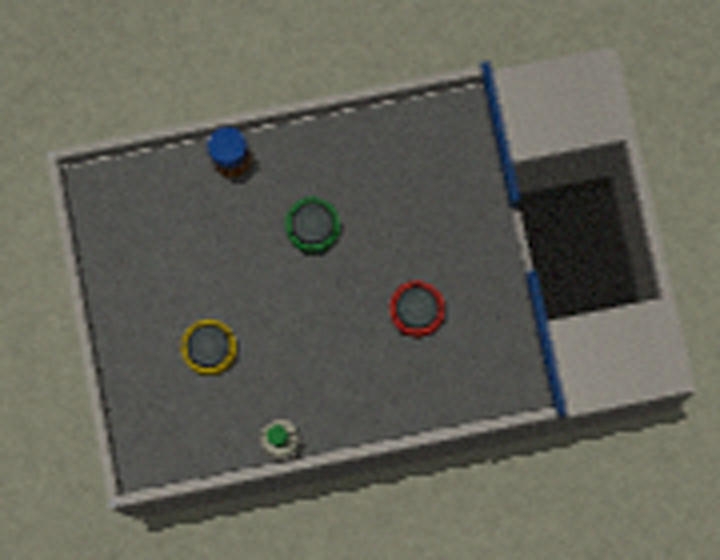

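Run:
```python
from h import *
T=lambda a:(np.array(a)+.5)/4-.5+np.array([220,110])
M=[((52,156),(120,235,110)),((116,506),(-120,235,110)),((486,64),(120,-61,117)),((561,414),(-120,-61,117)),((614,50),(120,-152,95)),((692,393),(-120,-152,95)),((516,204),(24,-61,117)),((533,272),(-24,-61,117))]
uv=np.array([T(a) for a,_ in M]);P=np.array([b for _,b in M],float)
W=np.array([atz("top",u,p[2]) for u,p in zip(uv,P)])
def tf(q,P):
    c,s=np.cos(q[2]),np.sin(q[2]);return np.c_[q[0]+c*P[:,0]-s*P[:,1],q[1]+s*P[:,0]+c*P[:,1]]
f=least_squares(lambda q:(tf(q,P)-W[:,:2]).ravel(),[590,0,0]);q=f.x
print(q,np.round(tf(q,P)-W[:,:2],1).tolist())
np.save("tray.npy",q)
def inv(w):
    c,s=np.cos(q[2]),np.sin(q[2]);d=np.array(w[:2])-q[:2];return np.array([c*d[0]+s*d[1],-s*d[0]+c*d[1]])
for cam in("top","scene"):
    p=np.load(cam+"0.npz")["p"];hsv=cv2.cvtColor(p,cv2.COLOR_RGB2HSV)
    box=dict(top=(225,120,400,245),scene=(250,150,395,230))[cam]
    for n,lo,hi in(("red",170,8),("yellow",22,34),("green",45,85),("blue",100,125)):
        h=hsv[...,0];m=((h>=lo)&(h<=hi)) if lo<hi else ((h>=lo)|(h<=hi))
        m&=(hsv[...,1]>110)&(hsv[...,2]>50)
        k=np.zeros_like(m);k[box[1]:box[3],box[0]:box[2]]=1;m&=k
        N,l,st,ce=cv2.connectedComponentsWithStats(cv2.dilate(m.astype(np.uint8),np.ones((3,3))))
        for i in range(1,N):
            if st[i,4]>25:
                c=st[i,:2]+(st[i,2:4]-1)/2
                for z in ([109] if n!='blue' else [135]):
                  w=atz(cam,c,z);print(cam,n,st[i].tolist(),np.round(w,1),"tray",np.round(inv(w),1), "z145",np.round(inv(atz(cam,c,145)),1))
# project model to scene to check
print(np.round(proj("scene",np.c_[tf(q,P),P[:,2]]),0).tolist())
```

```text
[ 5.84988252e+02 -1.09414813e+01  2.07338769e-01] [[1.8, 3.8], [-2.9, 3.5], [0.5, -0.3], [-1.7, -1.8], [1.4, -2.0], [-0.0, -3.1], [1.3, -0.5], [-0.5, 0.4]]
top red [316, 179, 16, 16, 166] [5.522e+02 1.000e-01 1.090e+02] tray [-29.8  17.5] z145 [-36.5  18.9]
top yellow [264, 189, 16, 16, 168] [525.1 134.8 109. ] tray [-28.5 155. ] z145 [-35.3 151.9]
top green [291, 158, 15, 16, 146] [607.9  67.3 109. ] tray [38.5 71.8] z145 [29.6 71.4]
top green [286, 215, 7, 7, 42] [469.3  88.5 109. ] tray [-92.8 121.2] z145 [-97.4 119.2]
top blue [340, 125, 11, 36, 169] [663.2 -54.9 135. ] tray [ 67.5 -59.1] z145 [ 64.7 -58. ]
top blue [271, 141, 12, 12, 115] [651.5 121.7 135. ] tray [ 92.4 116.1] z145 [ 89.4 115.6]
top blue [351, 177, 11, 38, 179] [524.5 -82.5 135. ] tray [-73.9 -57.6] z145 [-75.4 -56.5]
scene red [304, 190, 15, 13, 145] [556.3  -4.4 109. ] tray [-26.7  12.4] z145 [  0.1 -26.6]
scene yellow [331, 170, 14, 11, 120] [531.3 130.2 109. ] tray [-23.4 149.1] z145 [  3.2 104.5]
scene green [311, 159, 5, 8, 38] [430.4 120.4 109. ] tray [-124.3  160.4] z145 [-93.5 115.3]
scene green [335, 191, 14, 11, 115] [614.9  62.9 109. ] tray [44.4 66.1] z145 [68.3 24.9]
scene blue [361, 183, 11, 11, 105] [657.7 118.4 135. ] tray [ 97.8 111.6] z145 [104.   99.3]
scene blue [270, 193, 29, 20, 273] [ 553.6 -104.6  135. ] tray [-50.  -85.2] z145 [-42.  -95.2]
scene blue [310, 212, 32, 19, 295] [686.8 -73.1 135. ] tray [ 86.9 -81.8] z145 [ 93.2 -91.8]
[[392.0, 178.0], [327.0, 153.0], [340.0, 227.0], [270.0, 194.0], [320.0, 252.0], [250.0, 216.0], [311.0, 213.0], [297.0, 207.0]]
```

Run:
```python
import numpy as np,cv2
p=np.load("scene0.npz")["p"];cv2.imwrite("pics/scz.png",cv2.resize(p[145:280,240:400,::-1],None,fx=4.,fy=4.,interpolation=cv2.INTER_CUBIC))
```

```text
(no output)
```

View pics/scz.png

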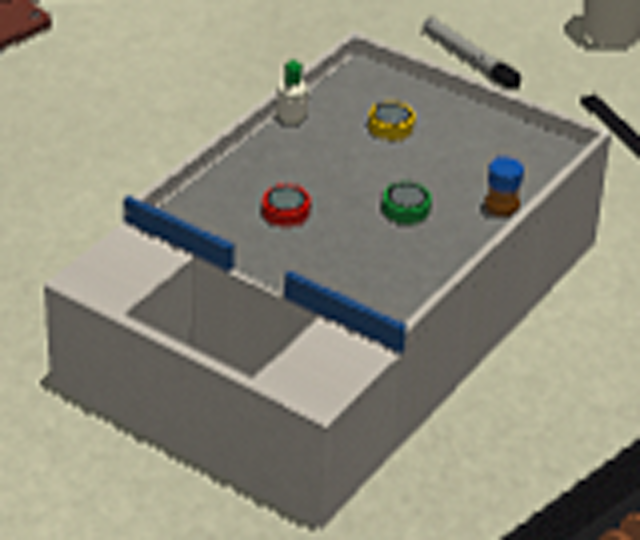

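Run:
```python
from h import *
Tt=lambda a:(np.array(a)+.5)/4-.5+np.array([220,110])
Ts=lambda a:(np.array(a)+.5)/4-.5+np.array([240,145])
Mt=[((52,156),(120,235,110)),((116,506),(-120,235,110)),((486,64),(120,-61,117)),((561,414),(-120,-61,117)),((614,50),(120,-152,95)),((692,393),(-120,-152,95)),((516,204),(24,-61,117)),((533,272),(-24,-61,117))]
Ms=[((355,38),(-120,235,110)),((607,133),(120,235,110)),((126,198),(-120,-61,117)),((405,324),(120,-61,117)),((234,243),(-24,-61,117)),((287,272),(24,-61,117)),((45,287),(-120,-152,95)),((327,428),(120,-152,95))]
def tf(q,P):
    P=np.atleast_2d(P);c,s=np.cos(q[2]),np.sin(q[2]);return np.c_[q[0]+c*P[:,0]-s*P[:,1],q[1]+s*P[:,0]+c*P[:,1],P[:,2]]
def res(q,M,T,cam):
    return proj(cam,tf(q,np.array([b for _,b in M],float)))-np.array([T(a) for a,_ in M])
S=lambda q:res(q,Ms,Ts,"scene").ravel();Tp=lambda q:res(q,Mt,Tt,"top").ravel()
for nm,f in(("top",Tp),("scene",S),("both",lambda q:np.r_[S(q),Tp(q)])):
    o=least_squares(f,[585,-10,.2]);print(nm,np.round(o.x,3),np.round(np.abs(o.fun).mean(),2),np.round(o.fun,1))
    if nm=="top":qt=o.x
    if nm=="scene":qs=o.x
q=o.x;np.save("tray.npy",q)
L=dict(red=[(323.5,186.5),(311,196)],yellow=[(271.5,196.5),(337.5,175)],green=[(298,165.5),(341.5,196)])
for n,(a,b) in L.items():
    for cam,u,qq in(("top",a,qt),("scene",b,qs)):
        w=atz(cam,u,109 if cam=="top" else 107)
        o=least_squares(lambda p:(tf(qq,[p[0],p[1],0])[0]-w)[:2],[0,0]);print(n,cam,np.round(o.x,1))
```

```text
top [ 5.85112e+02 -1.09720e+01  2.07000e-01] 0.61 [-1.4 -0.7 -1.4  1.   0.1 -0.2  0.7  0.6  0.8 -0.5  1.2 -0.   0.2 -0.5
 -0.2  0.1]
scene [ 5.85279e+02 -7.71100e+00  2.10000e-01] 0.47 [-0.7 -1.7  1.1 -0.2 -0.1 -0.2  0.   0.8 -0.5  1.   0.2  0.2 -0.1 -0.5
  0.1 -0.2]
both [ 5.8552e+02 -9.7770e+00  2.0800e-01] 0.66 [-1.  -1.5  0.8  0.2 -0.6  0.1 -0.5  1.2 -1.   1.3 -0.3  0.6 -0.7 -0.2
 -0.6  0.2 -1.9 -0.8 -1.8  1.  -0.4 -0.4  0.3  0.4  0.3 -0.7  0.8 -0.3
 -0.3 -0.7 -0.6 -0.1]
red top [-29.9  17.6]
red scene [-29.1  11.5]
yellow top [-28.7 155. ]
yellow scene [-25.5 148.6]
green top [38.4 71.9]
green scene [42.3 65.2]
```

```bash
cat >> h.py <<'E'
Q=np.array([585.3,-9.7,.208])
def t2w(x,y):
    c,s=np.cos(Q[2]),np.sin(Q[2]);return np.array([Q[0]+c*x-s*y,Q[1]+s*x+c*y])
def w2t(w):
    c,s=np.cos(Q[2]),np.sin(Q[2]);d=np.array(w[:2])-Q[:2];return np.array([c*d[0]+s*d[1],-s*d[0]+c*d[1]])
def here():
    s=monitor.state();print("t",round(s["t"],2),"tray xy",np.round(w2t(s["eef_pos"]),1),"z",round(s["eef_pos"][2],1),"yaw-tray",round(s["tcp_rot"][2]-Q[2],3),"F",np.round(s["ft_force"],1),"g",round(s["grip_width"],1));return s
def to(x,y,z):
    s=monitor.state();d=np.r_[t2w(x,y),z]-s["eef_pos"]
    v=R.from_euler('xyz',s["tcp_rot"]).as_matrix().T@d/400;print("to",(x,y,z),"scaled total",np.round(v,4),"rows>=",np.linalg.norm(d)/62.5)
E
python3 -c "
from h import *
here();to(-29.5,56,215)"
```

```text
t 1.0 tray xy [-245.6  693.2] z 222.6 yaw-tray 1.047 F [ 0.4 -0.4  0.7] g 87.3
to (-29.5, 56, 215) scaled total [-1.1091  1.2646  0.0189] rows>= 10.76595014644695
```

>>> {"op": "arm_command", "data": {"deltas": [[0.54,[-0.04,0.045,0],0],[0.54,[-0.08,0.09,0],0],[0.54,[-0.08,0.09,0],0],[0.54,[-0.08,0.09,0],0],[0.54,[-0.08,0.09,0],0],[0.54,[-0.08,0.09,0],0],[0.54,[-0.08,0.09,0],0],[0.54,[-0.08,0.09,0],0],[0.54,[-0.08,0.09,0],0],[0.54,[-0.08,0.09,0],0],[0.54,[-0.08,0.09,0],0],[0.54,[-0.08,0.09,0],0],[0.54,[-0.08,0.09,0],0],[0.54,[-0.08,0.09,0],0],[0.54,[-0.03,0.045,0.019],0]]}}

```text
t: 2.88
eef_pos: [544.3, 36.1, 215.7]
tcp_rot: [3.14, -0.0, 1.251]
ft_force: [-0.4, 0.5, -0.1]
grip_width: 19.9
```

>>> {"op": "arm_command", "data": {"deltas": [[0.54,[0,0,0],0.05],[0.54,[0,0,0],0.055],[0.54,[0,0,0],0.055],[0.54,[0,0,0],0.055],[0.54,[0,0,0],0.055],[0.54,[0,0,0],0.04],[0.54,[0,0,0],0.023],[0.54,[0,0,0],0]]}}

```text
t: 3.88
eef_pos: [543.1, 39.3, 215.1]
tcp_rot: [-3.142, -0.0, 0.209]
ft_force: [0.1, -0.2, -0.3]
grip_width: 20.2
```

```bash
python3 -c "
from h import *
here();to(-29.5,56,102)
for n in('scene','top'):
    p,d=cams.capture(n);b=(slice(110,250),slice(220,400)) if n=='top' else (slice(120,270),slice(240,420))
    cv2.imwrite(f'pics/{n}1.png',cv2.resize(p[b][:,:,::-1],None,fx=3,fy=3,interpolation=cv2.INTER_CUBIC))
a=cv2.imread('pics/scene1.png');b=cv2.imread('pics/top1.png');b=b[:450];b=cv2.copyMakeBorder(b,0,450-b.shape[0],0,0,0)
cv2.imwrite('pics/both1.png',cv2.resize(np.hstack([a,b]),(800,333)))
"
```

```text
t 3.88 tray xy [-31.2  56.7] z 215.1 yaw-tray 0.001 F [ 0.1 -0.2 -0.3] g 20.2
to (-29.5, 56, 102) scaled total [0.0042 0.0017 0.2827] rows>= 1.8093468745869725
```

View pics/both1.png

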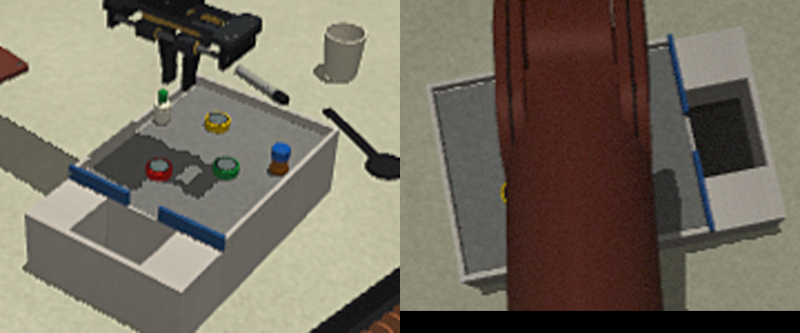

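The fingers hover above and behind red, open about 20 mm across the push direction. The arm blocks the top view. Now I'll descend.

>>> {"op": "arm_command", "data": {"deltas": [[0.54,[0.004,0.002,0.06],0],[0.54,[0,0,0.1],0],[0.54,[0,0,0.08],0],[0.54,[0,0,0.04],0],[0.54,[0,0,0],0]]}}

```text
t: 4.6
eef_pos: [544.4, 38.7, 102.5]
tcp_rot: [3.141, 0.002, 0.209]
ft_force: [0.5, -0.3, 0.5]
grip_width: 20.2
```

```bash
cat >> h.py <<'E'
def snap(n):
    p,d=cams.capture('scene');cv2.imwrite(f'pics/{n}.png',cv2.resize(p[145:265,240:400,::-1],None,fx=5,fy=5,interpolation=cv2.INTER_CUBIC))
E
python3 -c "
from h import *
here();to(-29.5,40,102);snap('s2')"
```

```text
t 4.6 tray xy [-30.1  55.8] z 102.5 yaw-tray 0.001 F [ 0.5 -0.3  0.5] g 20.2
to (-29.5, 40, 102) scaled total [0.0014 0.0394 0.0012] rows>= 0.25269106006875863
```

View pics/s2.png

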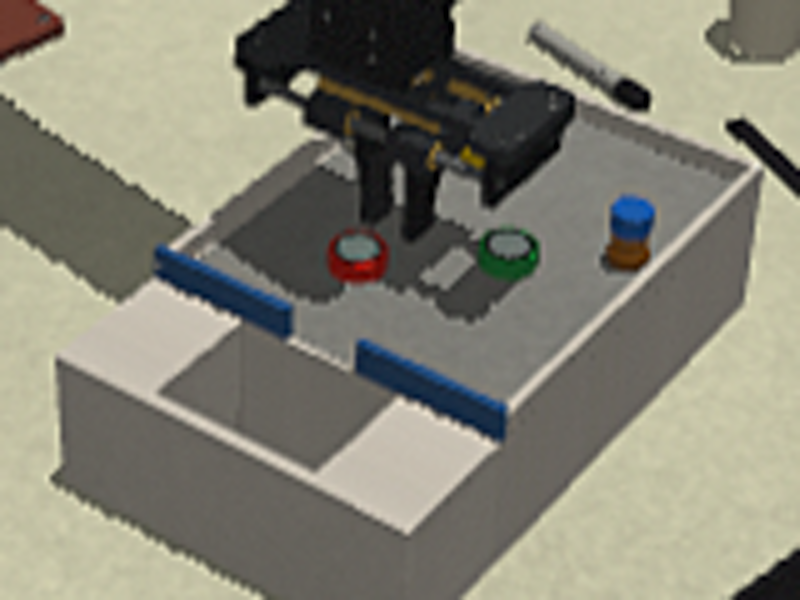

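```bash
python3 -c "
from h import *
s=monitor.state();print((proj('scene',s['eef_pos'])[0]-[240,145]+.5)*5-.5)
for dx,dy in((-10,-9.5),(-25,-9.5),(10,-9.5),(25,-9.5)):
    w=t2w(-30.1+dx,55.8+dy);print(dx,(proj('scene',[*w,102.5])[0]-[240,145]+.5)*5-.5)
for n,x,y in(('red',-29.5,14.5),('green',40.5,68.5)):print(n,(proj('scene',[*t2w(x,y),109])[0]-[240,145]+.5)*5-.5)
"
```

```text
[397.16820497 227.02419085]
-10 [373.33962669 229.35194695]
-25 [352.86220862 220.33943718]
10 [400.93839963 241.49870343]
25 [421.86258469 250.70784404]
red [357.16095668 252.90428363]
green [507.92207197 251.9066896 ]
```

>>> {"op": "arm_command", "data": {"deltas": [[0.54,[0,0.015,0],0],[0.54,[0,0.015,0],0],[0.54,[0,0.012,0],0],[0.54,[0,0.012,0],0],[0.54,[0,0,0],0]]}}

```text
t: 5.28
eef_pos: [549.3, 17.1, 103.0]
tcp_rot: [3.141, -0.0, 0.208]
ft_force: [0.4, 0.5, 0.3]
grip_width: 20.1
```

```bash
python3 -c "
from h import *
here();snap('s3')"
```

```text
t 5.28 tray xy [-29.7  33.6] z 103.0 yaw-tray 0.0 F [0.4 0.5 0.3] g 20.1
```

View pics/s3.png

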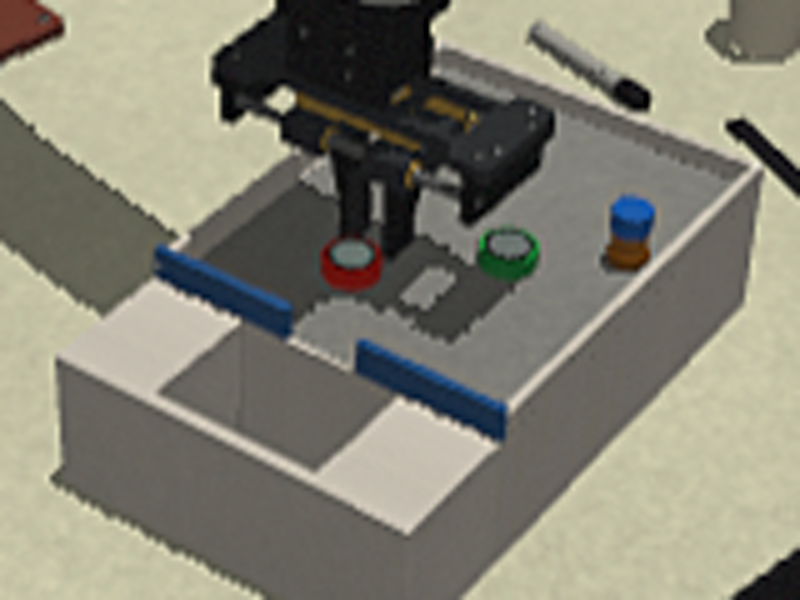

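>>> {"op": "arm_command", "data": {"deltas": [[0.54,[0,-0.012,0],0],[0.54,[-0.013,0,0],-0.055],[0.54,[-0.013,0,0],-0.055],[0.54,[0,0,0],0]]}}

```text
t: 5.82
eef_pos: [538.1, 19.8, 103.0]
tcp_rot: [-3.141, -0.0, 0.554]
ft_force: [0.0, -0.3, -0.4]
grip_width: 20.0
```

```bash
cat >> h.py <<'E'
OFF={}
def lens(col):
    p,_=cams.capture('scene');hsv=cv2.cvtColor(p,cv2.COLOR_RGB2HSV)
    lo,hi=dict(red=(170,8),yellow=(22,34),green=(45,85))[col];h=hsv[...,0]
    m=((h>=lo)&(h<=hi)) if lo<hi else ((h>=lo)|(h<=hi));m&=(hsv[...,1]>110)&(hsv[...,2]>40)
    k=np.zeros_like(m);k[165:250,255:395]=1;m&=k
    N,l,st,ce=cv2.connectedComponentsWithStats(cv2.dilate(m.astype(np.uint8),np.ones((3,3))))
    for i in range(1,N):
        if st[i,4]>40:
            c=st[i,:2]+(st[i,2:4]-1)/2;print(col,st[i].tolist(),np.round(w2t(atz('scene',c,106))+[-2,1],1))
E
python3 -c "
from h import *
here();lens('red');lens('green');lens('yellow');snap('s4')"
```

```text
t 5.83 tray xy [-40.1  38.6] z 103.0 yaw-tray 0.346 F [ 0.  -0.3 -0.4] g 20.0
red [303, 191, 15, 13, 140] [-31.1   9.8]
green [335, 190, 14, 12, 125] [38.6 71.4]
yellow [331, 170, 8, 8, 42] [-40.1 153.9]
```

View pics/s4.png

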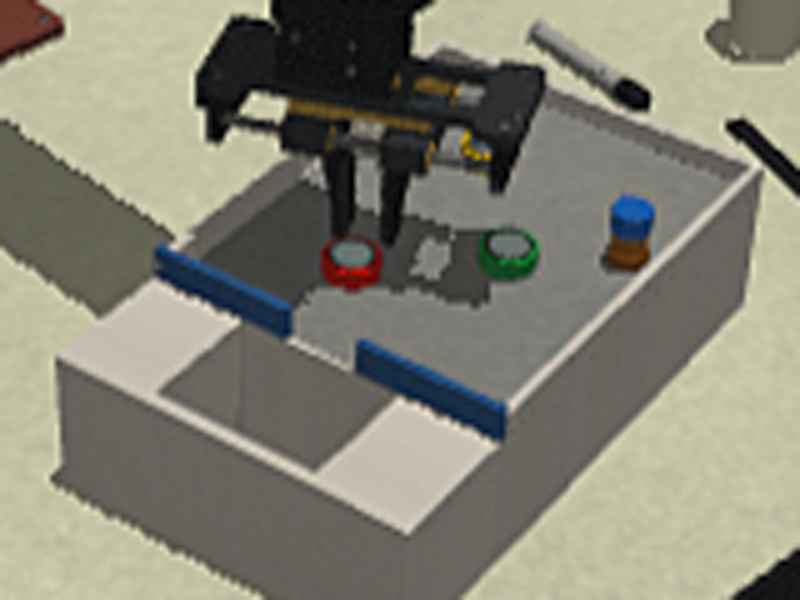

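>>> {"op": "arm_command", "data": {"deltas": [[0.54,[0,0.008,0],0],[0.54,[0,0.01,0],0],[0.54,[0.004,0.015,0],0],[0.54,[0.004,0.015,0],0],[0.54,[0.004,0.015,0],0],[0.54,[0.004,0.015,0],0],[0.54,[0.004,0.015,0],0],[0.54,[0.004,0.015,0],0],[0.54,[0,0,0],0]]}}

```text
t: 7.15
eef_pos: [569.5, -12.8, 102.9]
tcp_rot: [3.141, 0.0, 0.554]
ft_force: [-0.2, -0.4, -0.2]
grip_width: 20.1
```

```bash
python3 -c "
from h import *
here();lens('red');snap('s5')"
```

```text
t 7.15 tray xy [-16.1   0.2] z 102.9 yaw-tray 0.346 F [-0.2 -0.4 -0.2] g 20.1
red [303, 199, 15, 14, 148] [ -7.9 -22.7]
```

View pics/s5.png

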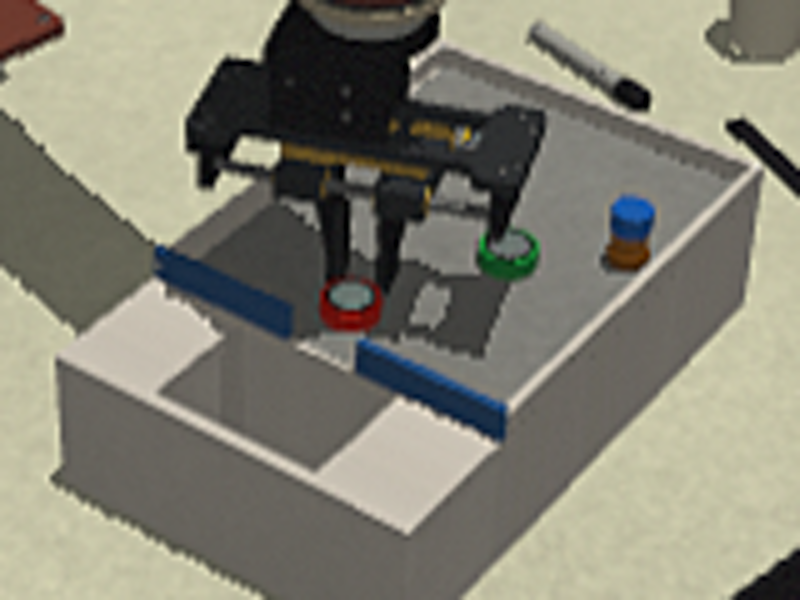

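>>> {"op": "arm_command", "data": {"deltas": [[0.54,[0,0.0155,0],0],[0.54,[0,0.0155,0],0],[0.54,[0,0.0155,0],0],[0.54,[0,-0.012,0],0],[0.54,[0.0125,0,0],0.055],[0.54,[0.0125,0,0],0.055],[0.54,[0,0,0],0]]}}

```text
t: 8.12
eef_pos: [585.4, -18.9, 102.9]
tcp_rot: [3.141, 0.0, 0.211]
ft_force: [-0.1, 0.2, 0.4]
grip_width: 20.2
```

```bash
python3 -c "
from h import *
here();lens('red');snap('s6')"
```

```text
t 8.12 tray xy [-1.8 -9. ] z 102.9 yaw-tray 0.003 F [-0.1  0.2  0.4] g 20.2
red [301, 202, 15, 15, 150] [ -3.2 -39.1]
```

View pics/s6.png

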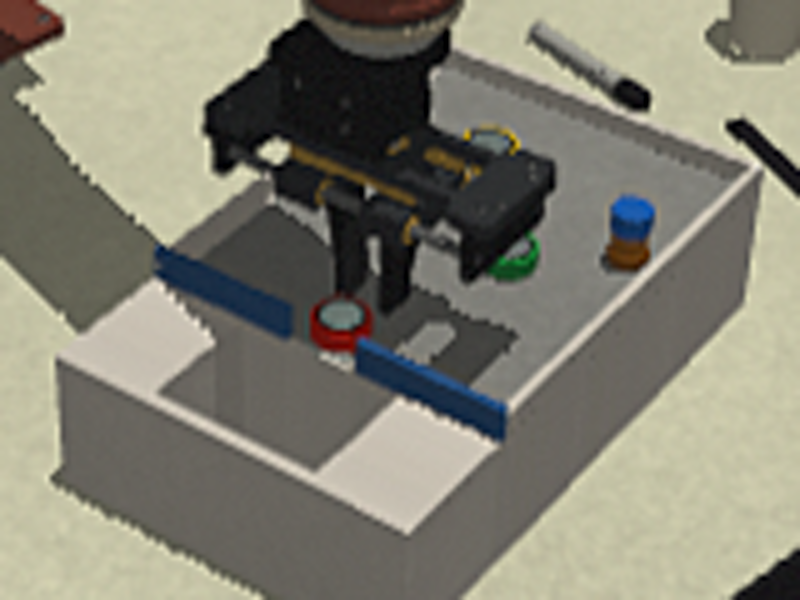

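>>> {"op": "arm_command", "data": {"deltas": [[0.54,[0.002,0.0145,0],0],[0.54,[0.001,0.0145,0],0],[0.54,[0.001,0.0145,0],0],[0.54,[0,0.0145,0],0],[0.54,[0,0.0145,0],0],[0.54,[0,0.0145,0],0],[0.54,[0,0,0],0],[0.54,[0,0,0],0]]}}

```text
t: 9.22
eef_pos: [594.1, -53.1, 102.9]
tcp_rot: [-3.142, 0.0, 0.209]
ft_force: [0.8, -0.0, 0.1]
grip_width: 20.0
```

```bash
python3 -c "
from h import *
here();lens('red');snap('s7')"
```

```text
t 9.22 tray xy [ -0.3 -44.3] z 102.9 yaw-tray 0.001 F [ 0.8 -0.   0.1] g 20.0
```

View pics/s7.png

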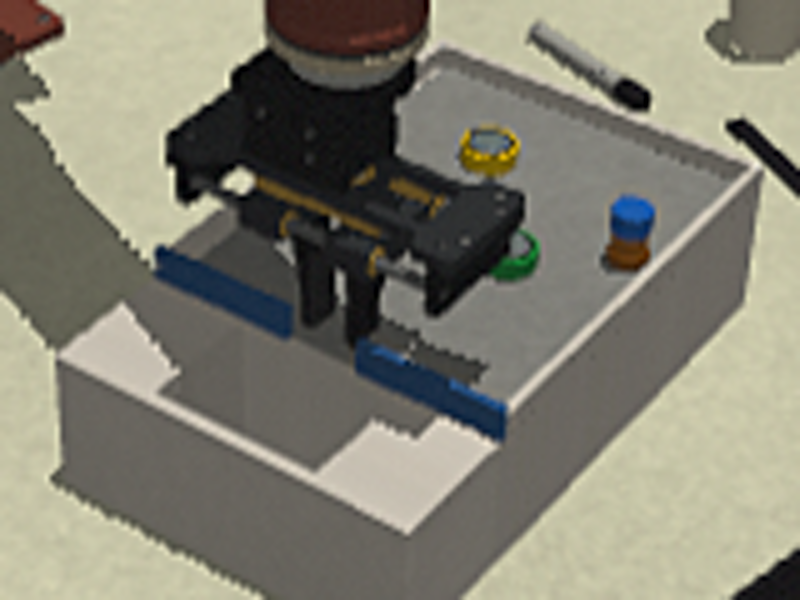

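Red has dropped through. Next is green, so I'll lift and move behind it.

```bash
python3 -c "
from h import *
to(39,104,175)"
```

```text
to (39, 104, 175) scaled total [ 0.0986 -0.3703 -0.1802] rows>= 2.710123822697814
```

>>> {"op": "arm_command", "data": {"deltas": [[0.54,[0,-0.01,-0.05],0],[0.54,[0,-0.01,-0.08],0],[0.54,[0.02,-0.07,-0.05],0],[0.54,[0.03,-0.1,0],0],[0.54,[0.03,-0.1,0],0],[0.54,[0.0186,-0.08,0],0],[0.54,[0,0,0],0]]}}

```text
t: 10.2
eef_pos: [602.0, 103.9, 176.1]
tcp_rot: [-3.141, -0.001, 0.214]
ft_force: [0.3, -0.2, 0.2]
grip_width: 20.0
```

```bash
python3 -c "
from h import *
here();to(39,104,102);lens('red');lens('green');lens('yellow');snap('s8')"
```

```text
t 10.2 tray xy [ 39.8 107.7] z 176.1 yaw-tray 0.006 F [ 0.3 -0.2  0.2] g 20.0
to (39, 104, 102) scaled total [-0.0022  0.0094  0.1852] rows>= 1.1866577172712955
green [335, 191, 14, 11, 111] [39.9 69.3]
yellow [331, 170, 14, 11, 120] [-28.1 152.7]
```

View pics/s8.png

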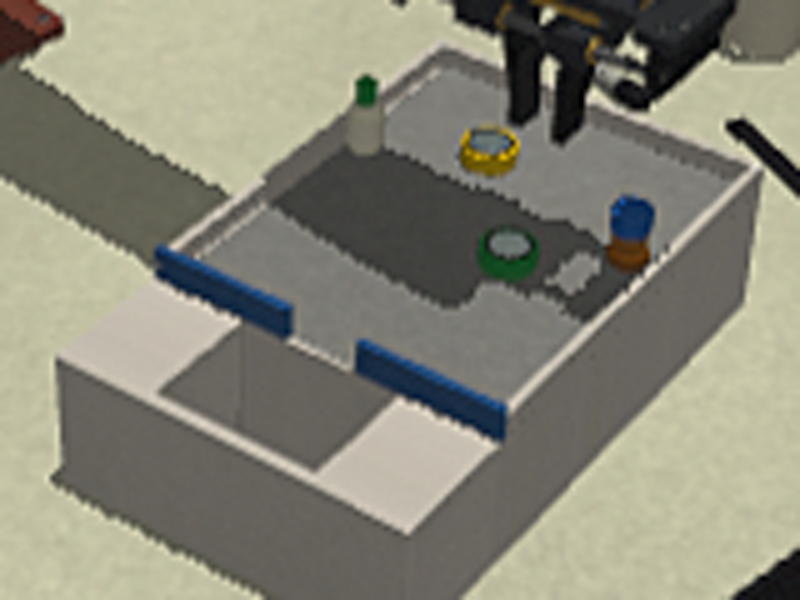

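>>> {"op": "arm_command", "data": {"deltas": [[0.54,[0,0.009,0.04],0],[0.54,[0,0,0.08],0],[0.54,[0,0,0.05],0],[0.54,[0,0,0.015],0],[0.54,[0,0,0],0]]}}

```text
t: 11.02
eef_pos: [602.9, 95.9, 100.9]
tcp_rot: [3.141, 0.0, 0.209]
ft_force: [-0.1, -0.1, 0.6]
grip_width: 19.7
```

```bash
python3 -c "
from h import *
here();lens('green');snap('s9')"
```

```text
t 11.03 tray xy [39.  99.7] z 100.9 yaw-tray 0.001 F [-0.1 -0.1  0.6] g 19.7
green [335, 191, 14, 11, 111] [39.9 69.3]
```

View pics/s9.png

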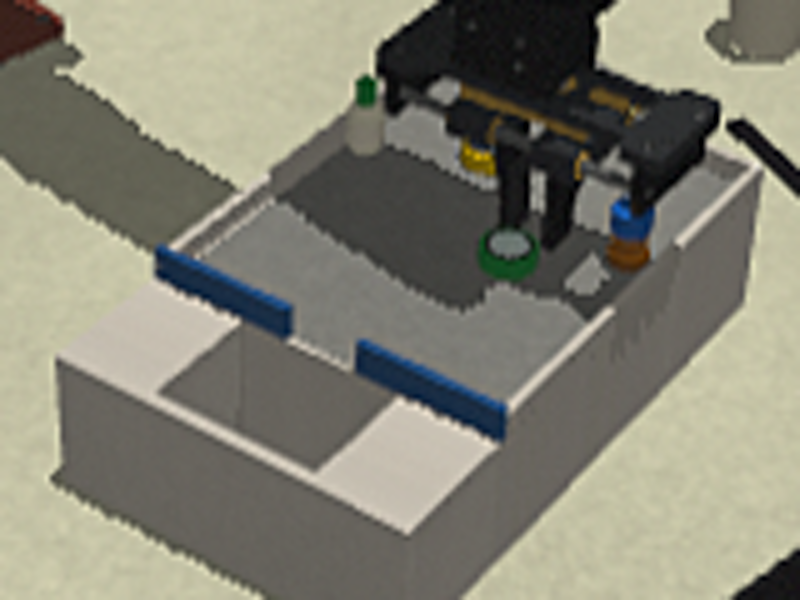

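>>> {"op": "arm_command", "data": {"deltas": [[0.54,[0,0.01,-0.003],0],[0.54,[0,0.01,0],0],[0.54,[-0.004,0.014,0],0],[0.54,[-0.006,0.016,0],0],[0.54,[-0.006,0.016,0],0],[0.54,[-0.006,0.016,0],0],[0.54,[-0.006,0.016,0],0],[0.54,[0,0,0],0]]}}

```text
t: 12.12
eef_pos: [599.9, 54.6, 102.2]
tcp_rot: [3.141, 0.0, 0.208]
ft_force: [0.7, 0.2, -0.8]
grip_width: 19.8
```

```bash
python3 -c "
from h import *
here();lens('green');snap('s10')"
```

```text
t 12.12 tray xy [27.6 59.9] z 102.2 yaw-tray -0.0 F [ 0.7  0.2 -0.8] g 19.8
green [324, 196, 15, 11, 116] [28.5 30.9]
```

View pics/s10.png

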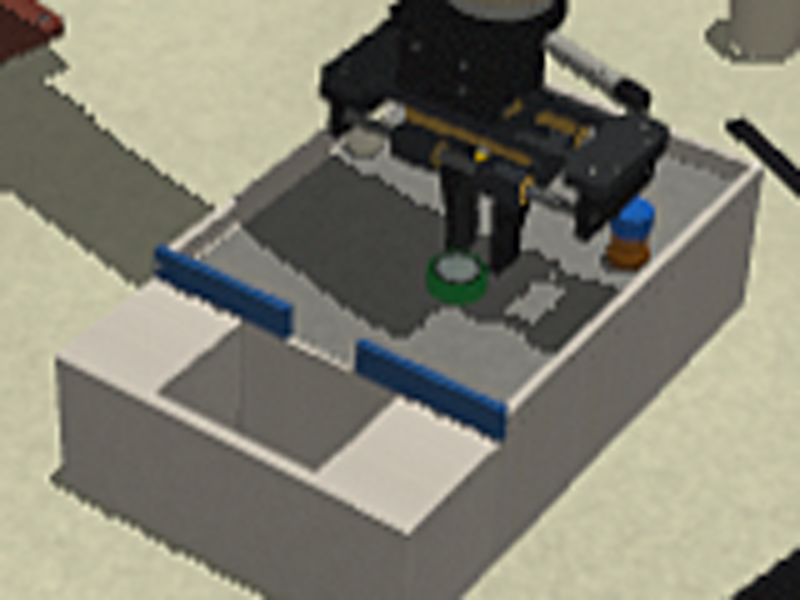

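>>> {"op": "arm_command", "data": {"deltas": [[0.54,[-0.004,0.014,0],0],[0.54,[-0.0065,0.0165,0],0],[0.54,[-0.0065,0.0165,0],0],[0.54,[-0.0065,0.0165,0],0],[0.54,[-0.0065,0.0165,0],0],[0.54,[-0.0065,0.0165,0],0],[0.54,[-0.0065,0.0165,0],0],[0.54,[-0.0065,0.0165,0],0],[0.54,[-0.0065,0.0165,0],0],[0.54,[-0.0065,0.0165,0],0],[0.54,[-0.0065,0.0165,0],0],[0.54,[0,0,0],0]]}}

```text
t: 13.72
eef_pos: [587.7, -21.1, 102.2]
tcp_rot: [3.141, 0.0, 0.208]
ft_force: [0.3, 0.5, 0.8]
grip_width: 20.5
```

```bash
python3 -c "
from h import *
here();lens('green');snap('s11')"
```

```text
t 13.72 tray xy [  0.  -11.7] z 102.2 yaw-tray -0.0 F [0.3 0.5 0.8] g 20.5
green [302, 204, 15, 12, 116] [  0.4 -39.2]
```

View pics/s11.png

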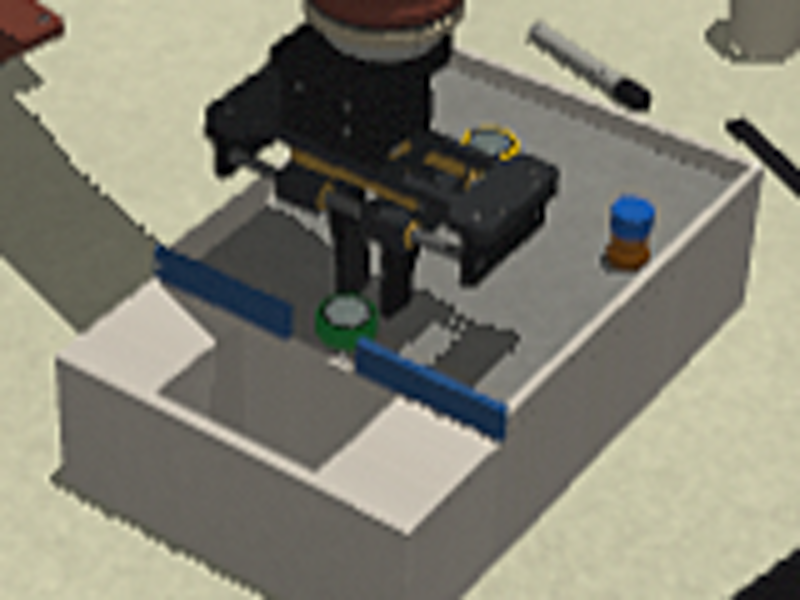

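>>> {"op": "arm_command", "data": {"deltas": [[0.54,[0,0.013,0],0],[0.54,[0,0.014,0],0],[0.54,[0,0.014,0],0],[0.54,[0,0.0135,0],0],[0.54,[0,0.0135,0],0],[0.54,[0,0.0135,0],0],[0.54,[0,0,0],0],[0.54,[0,0,0],0]]}}

```text
t: 14.82
eef_pos: [594.6, -52.0, 102.1]
tcp_rot: [-3.142, 0.0, 0.209]
ft_force: [0.6, 0.7, 0.4]
grip_width: 20.2
```

```bash
python3 -c "
from h import *
here();lens('green');to(-28,184,175);snap('s12')"
```

```text
t 14.82 tray xy [  0.3 -43.3] z 102.1 yaw-tray 0.001 F [0.6 0.7 0.4] g 20.2
green [293, 232, 13, 8, 75] [  43.  -144.1]
to (-28, 184, 175) scaled total [-0.0703 -0.5682 -0.1822] rows>= 3.8449835739963016
```

View pics/s12.png

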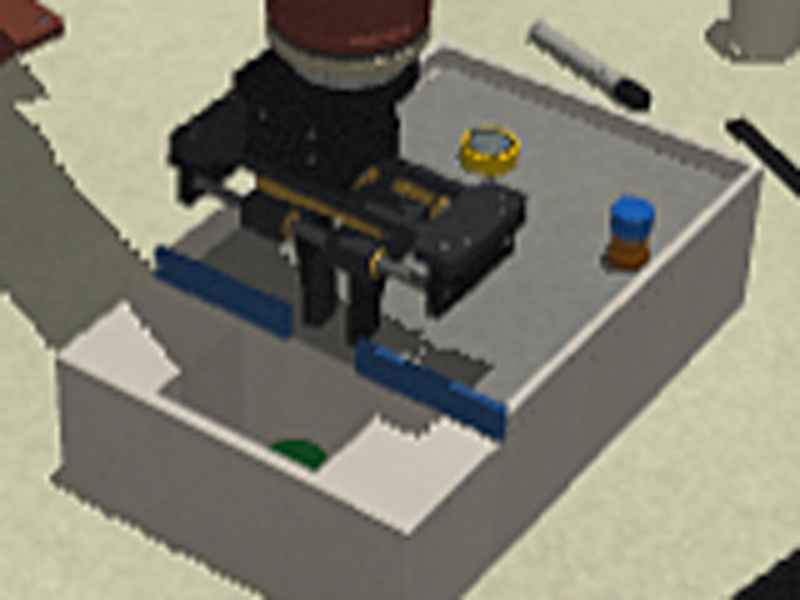

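Green is in the slot, visible at (300,455). Yellow is next.

>>> {"op": "arm_command", "data": {"deltas": [[0.54,[0,-0.01,-0.05],0],[0.54,[0,-0.015,-0.08],0],[0.54,[-0.01,-0.07,-0.05],0],[0.54,[-0.015,-0.12,0],0],[0.54,[-0.015,-0.12,0],0],[0.54,[-0.015,-0.12,0],0],[0.54,[-0.015,-0.08,0],0],[0.54,[0,-0.035,0],0],[0.54,[0,0,0],0]]}}

```text
t: 16.05
eef_pos: [520.3, 165.4, 174.9]
tcp_rot: [-3.142, -0.001, 0.21]
ft_force: [-0.5, 0.0, -0.2]
grip_width: 19.9
```

```bash
python3 -c "
from h import *
here();to(-28,187,102);lens('yellow');snap('s13')"
```

```text
t 16.05 tray xy [-27.5 184.7] z 174.9 yaw-tray 0.002 F [-0.5  0.  -0.2] g 19.9
to (-28, 187, 102) scaled total [-0.0015 -0.0056  0.1821] rows>= 1.166328194024684
yellow [331, 170, 14, 11, 119] [-28.1 152.7]
```

View pics/s13.png

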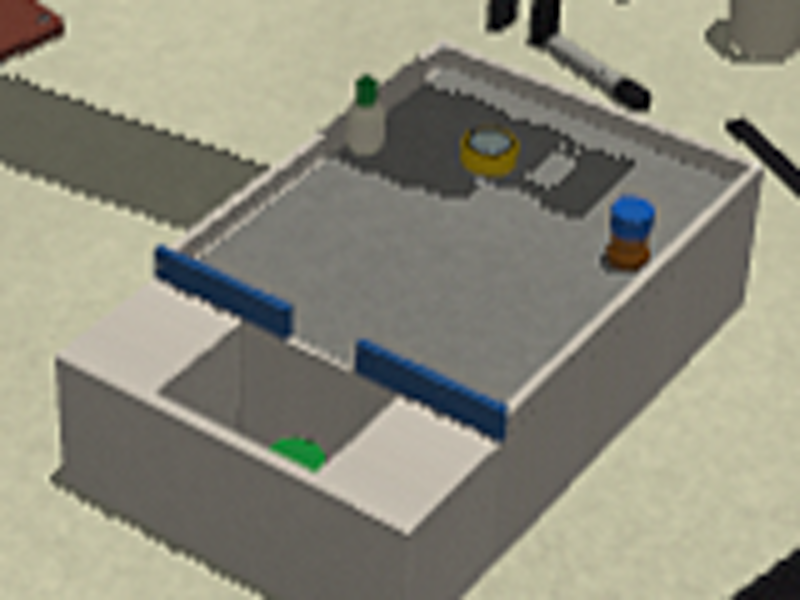

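```bash
python3 -c "
from h import *
p,d=cams.capture('top');cv2.imwrite('pics/t13.png',cv2.resize(p[110:250,220:400,::-1],None,fx=4,fy=4,interpolation=cv2.INTER_CUBIC))
print(np.round(d[155:192:4,348:384:3]))"
```

```text
[[1138. 1230. 1229. 1238. 1244. 1255. 1260. 1256. 1258. 1218. 1175. 1163.]
 [1136. 1255. 1251. 1254. 1259. 1255. 1252. 1254. 1255. 1236. 1185. 1163.]
 [1160. 1253. 1251. 1250. 1250. 1255. 1253. 1251. 1256. 1249. 1197. 1163.]
 [1157. 1250. 1251. 1250. 1252. 1253. 1247. 1252. 1247. 1251. 1212. 1168.]
 [1157. 1155. 1219. 1222. 1218. 1229. 1236. 1252. 1249. 1251. 1227. 1175.]
 [1153. 1155. 1215. 1218. 1217. 1219. 1232. 1250. 1248. 1246. 1242. 1189.]
 [1150. 1150. 1132. 1221. 1217. 1234. 1237. 1246. 1248. 1242. 1242. 1203.]
 [1147. 1153. 1131. 1241. 1245. 1246. 1242. 1245. 1246. 1242. 1243. 1212.]
 [1152. 1149. 1125. 1240. 1242. 1246. 1241. 1242. 1150. 1150. 1149. 1151.]
 [1152. 1149. 1143. 1146. 1146. 1146. 1148. 1147. 1149.    0. 1145. 1146.]]
```

View pics/t13.png

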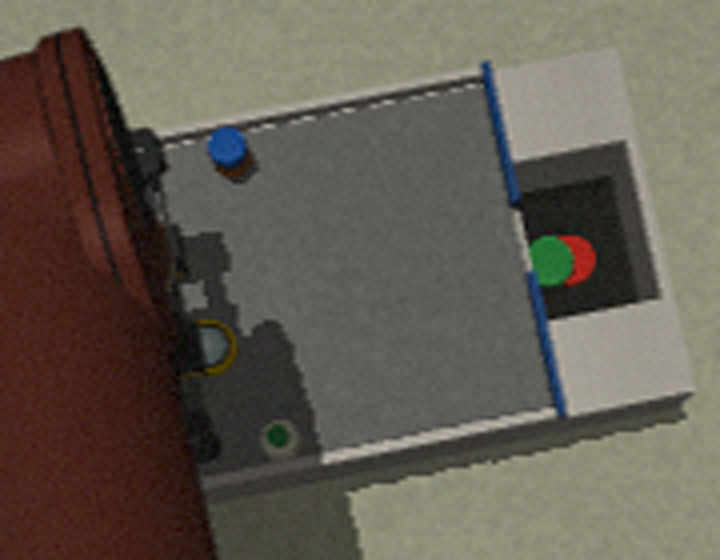

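Red and green both lie on the slot floor, with green partly on red. I'll descend behind yellow.

>>> {"op": "arm_command", "data": {"deltas": [[0.54,[0,-0.008,0.04],0],[0.54,[0,0,0.08],0],[0.54,[0,0,0.05],0],[0.54,[0,0,0.011],0],[0.54,[0,0,0],0]]}}

```text
t: 16.82
eef_pos: [519.4, 167.8, 101.6]
tcp_rot: [3.141, 0.0, 0.208]
ft_force: [-0.4, -0.5, 0.7]
grip_width: 20.5
```

```bash
python3 -c "
from h import *
here();lens('yellow');snap('s14')"
```

```text
t 16.82 tray xy [-27.9 187.3] z 101.6 yaw-tray 0.0 F [-0.4 -0.5  0.7] g 20.5
yellow [331, 169, 14, 12, 126] [-29.6 155. ]
```

View pics/s14.png

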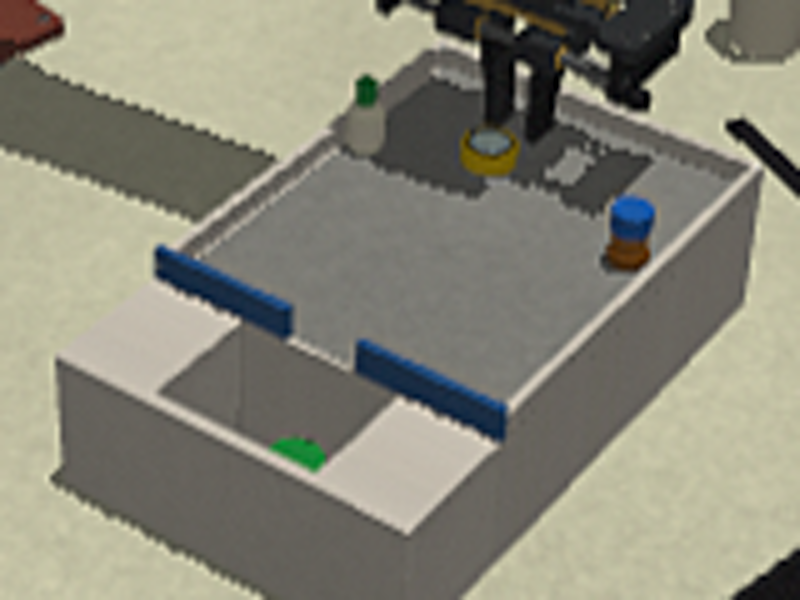

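>>> {"op": "arm_command", "data": {"deltas": [[0.54,[0,0.01,-0.001],0],[0.54,[0,0.012,0],0],[0.54,[0,0.015,0],0],[0.54,[0.002,0.018,0],0],[0.54,[0.003,0.018,0],0],[0.54,[0.003,0.018,0],0],[0.54,[0.003,0.018,0],0],[0.54,[0.003,0.018,0],0],[0.54,[0.003,0.018,0],0],[0.54,[0.003,0.018,0],0],[0.54,[0.003,0.018,0],0],[0.54,[0.003,0.018,0],0],[0.54,[0.003,0.018,0],0],[0.54,[0.003,0.01,0],0],[0.54,[0,0,0],0]]}}

```text
t: 18.8
eef_pos: [550.7, 81.7, 102.1]
tcp_rot: [3.141, 0.0, 0.208]
ft_force: [0.8, -0.3, -0.1]
grip_width: 19.6
```

```bash
python3 -c "
from h import *
here();lens('yellow');snap('s15')"
```

```text
t 18.8 tray xy [-15.   96.5] z 102.1 yaw-tray 0.0 F [ 0.8 -0.3 -0.1] g 19.6
yellow [319, 182, 15, 14, 148] [-17.1  72.6]
```

View pics/s15.png

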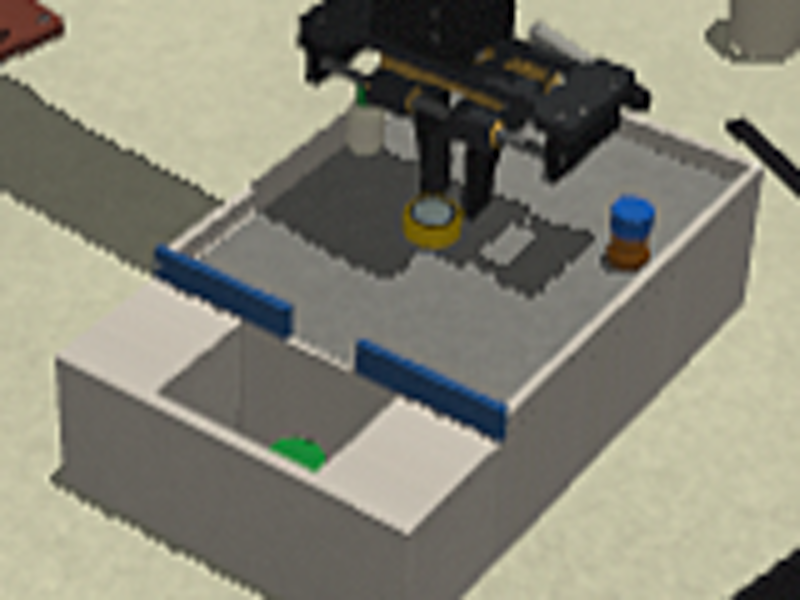

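>>> {"op": "arm_command", "data": {"deltas": [[0.54,[0.002,0.014,0],0],[0.54,[0.003,0.018,0],0],[0.54,[0.003,0.018,0],0],[0.54,[0.003,0.018,0],0],[0.54,[0.003,0.018,0],0],[0.54,[0.003,0.018,0],0],[0.54,[0.003,0.018,0],0],[0.54,[0.003,0.018,0],0],[0.54,[0.003,0.018,0],0],[0.54,[0.003,0.018,0],0],[0.54,[0.002,0.018,0],0],[0.54,[0.002,0.018,0],0],[0.54,[0.002,0.018,0],0],[0.54,[0.002,0.018,0],0],[0.54,[0.002,0.018,0],0],[0.54,[0,0.005,0],0],[0.54,[0,0,0],0]]}}

```text
t: 21.02
eef_pos: [588.3, -20.9, 102.1]
tcp_rot: [3.142, 0.0, 0.209]
ft_force: [0.2, -0.4, 0.0]
grip_width: 20.2
```

```bash
python3 -c "
from h import *
here();lens('yellow');snap('s16')"
```

```text
t 21.02 tray xy [  0.7 -11.6] z 102.1 yaw-tray 0.001 F [ 0.2 -0.4  0. ] g 20.2
yellow [302, 202, 15, 15, 157] [ -0.9 -37.4]
```

View pics/s16.png

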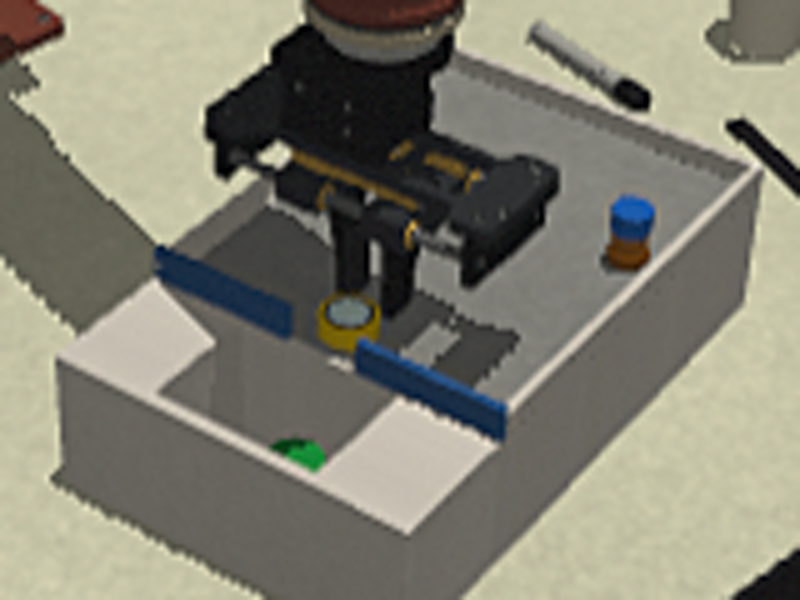

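>>> {"op": "arm_command", "data": {"deltas": [[0.54,[0,0.013,0],0],[0.54,[0,0.014,0],0],[0.54,[0,0.014,0],0],[0.54,[0,0.0135,0],0],[0.54,[0,0.0135,0],0],[0.54,[0,0.0135,0],0],[0.54,[0,0,0],0],[0.54,[0,0,0],0]]}}

```text
t: 22.12
eef_pos: [595.1, -52.6, 102.1]
tcp_rot: [-3.142, 0.0, 0.209]
ft_force: [-0.5, -0.6, -1.1]
grip_width: 20.0
```

>>> {"op": "arm_command", "data": {"deltas": [[0.54,[0,-0.01,-0.05],0],[0.54,[0,-0.015,-0.08],0],[0.54,[0,-0.07,-0.07],0],[0.54,[0,-0.12,0],0],[0.54,[0,-0.12,0],0],[0.54,[0,-0.12,0],0],[0.54,[0,-0.12,0],0],[0.54,[0,-0.12,0],0],[0.54,[0,-0.06,0],0],[0.54,[0,0,0],0]]}}

```text
t: 23.38
eef_pos: [531.8, 245.5, 183.3]
tcp_rot: [-3.141, -0.001, 0.213]
ft_force: [0.5, -1.1, -0.5]
grip_width: 20.4
```

```bash
python3 -c "
from h import *
here()
p,d=cams.capture('top');cv2.imwrite('pics/t17.png',p[:,:,::-1]);cv2.imwrite('pics/t17z.png',cv2.resize(p[110:250,220:400,::-1],None,fx=4,fy=4,interpolation=cv2.INTER_CUBIC))
p,d=cams.capture('scene');cv2.imwrite('pics/s17.png',p[:,:,::-1])"
```

```text
t 23.38 tray xy [  0.3 260.8] z 183.3 yaw-tray 0.005 F [ 0.5 -1.1 -0.5] g 20.4
```

View pics/t17z.png

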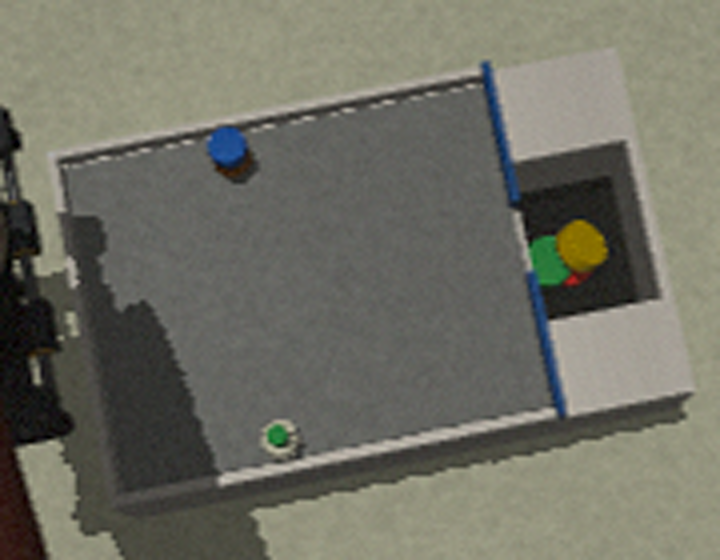

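View pics/s17.png

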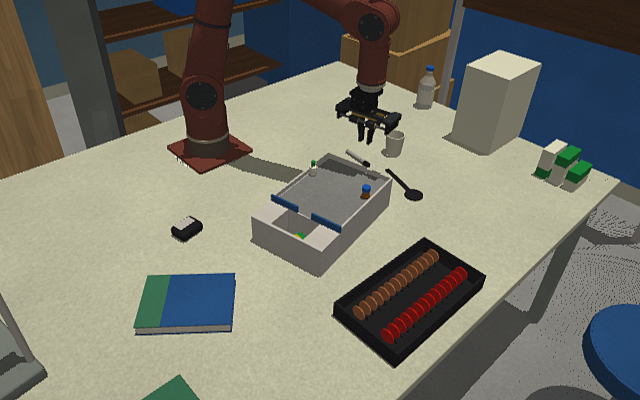

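All three lenses are in the slot, at about (550,260), (583,245) and (573,280) in the crop. The bottle is still at (278,436) and the jar at (228,148), and the arm is clear. Handing in.

```bash
python3 -c "
from cell import ctrl;print(ctrl.job_done())"
```

```text
the job is handed in; nothing more can be done
None
```

All three lenses are in the slot behind the gate, and I handed the job in about 23 s into the 72 s limit. I slid them along the deck one at a time, red first, then green, then yellow, with the two fingertips held about 20 mm apart behind each lens. Nothing was lifted or squeezed. The wrist force readings stayed within about 1 N, though I only read them at the end of each move.

- **Lenses:** The last top view shows the three resting in a pile in the slot, with green partly on red and yellow on top. I saw red and green down in the slot before pushing yellow. When I pushed green, red had gone out of view through the gate, but I had not yet seen it on the slot floor.
- **Other things:** The bottle and jar are at the same pixels as at the start. By eye, the items on the table look unmoved in the last scene picture.
- **Arm:** It finished raised beyond the tray's far end, touching nothing.
- **Disagreement:** The two cameras differed by 3–7 mm on where the lenses and tray were. I averaged them and checked each lens again during its push.

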